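# Proof-pull a forged link on the spring tester

## Robot

A 6-joint arm with a two-finger parallel gripper is mounted at the origin on a cart in front of the work surface, level with it; the furniture and walls round the work are solid. World frame = base frame: x ahead of the robot, y to its left, z up, the work surface at z = 0. Lengths are in mm, angles in rad, forces in N, time in s.
With the tool pointing down it reaches from about 375 to 825 mm from the base axis. Payload 5.5 kg.
Tool frame: the origin (TCP) lies between the finger pads; the fingertips stand 11 mm ahead of it and the grasp point (between the pads) lies 8 mm behind it; z points along the fingers, y is the line along which they close (so a half turn about z gives the same grasp; the last joint's range is limited). The gripper opens to 85 mm and grips with 20 to 120 N. Pads are 22 mm wide; open, the fingers measure 114 mm over their backs; the gripper's body (76 mm by 85 mm) begins 54 mm behind the grasp point. The pads swing forward as they close: fully open they stand 13 mm farther back than shut.
Start: joints at [1.183, 0.314, -0.047, 1.21, 0, 1.571], TCP at [226.888, 555.443, 242.299] pointing down, gripper open.
Joint ranges: [-2.67, 2.67], [-0.69, 1.73], [-1.03, 1.25], [-2.08, 2.16], [-1.42, 1.45], [-3.14, 3.14]. Speed limits (rad/s): [2.39, 2.39, 3.01, 3.14, 3.14, 3.14].

## Interface

Orientations are given as a unit quaternion [x, y, z, w].
In Python, from bench import bot, eyes gives the robot as it stands (bot), with the cameras (eyes).
- The arm moves only by the tool inch_along, called by a JSON object that holds its "op" and its "data", one argument or row to a line. Schema: {"type":"object","properties":{"increments":{"type":"array","items":{"type":"object","properties":{"d":{"type":"array","items":{"type":"number"},"minItems":3,"maxItems":3},"twist":{"type":"number"}},"additionalProperties":false},"minItems":1,"maxItems":5},"jaw":{"type":"number"},"clamp_n":{"type":"number"},"only":{"type":"string"},"quiet":{"type":"boolean"},"lines":{"type":"string"}},"required":["increments"],"additionalProperties":false}. increments is a list of rows, 1 to 5 of them, each an object with the fields d (a list: dx, dy, dz in mm), twist (a turn about the tool's z in rad); a field left out counts as zero; each row shifts and turns the commanded pose from where the row before left it, along the tool's axes as they then stand; what a row does not reach is not made up. A row lasts 1/8 s, in which the tool goes at most 62.5 mm and 0.188 rad, less where a joint would pass 70% of its speed; a pose out of reach is approached as far as the arm can. jaw is the finger opening in mm, set as the call begins (left out keeps the last). The fingers move at their own pace and stop on an object; clamp_n is the grip in N (left out, the last holds). Time passes only in rows, so rows that do not move let the fingers close. The tool returns the time, the measured TCP pose, the force, the opening and the grip force at its end. only (a regular expression) keeps the lines of the reply that match it, lines (a string "A,B") keeps lines A to B, and quiet returns only ok. Input that does not fit is refused with a message, and nothing moves.
- bot.observe(): the state, without advancing time (a new reading comes with each control period).
- eyes.read_camera(name): name is "scene" or "top" or "wrist"; returns a dict with "pixels" (420x560x3 uint8, blue, green, red), "range_z" (420x560 float32, mm along the optical axis (not along the pixel's ray), 0 where there is no reading), "camera_matrix" (3x3 intrinsics, pixels), "R" (3x3) and "t" (3): a world point X has camera coordinates R X + t. Camera axes: x right, y down, z forward; pixel columns grow to the right and rows downward; lengths in mm; the calibration is good to about 2 mm. A picture is of the moment at which its call begins.
- bot.finish_job(): hands the job in; it is judged then, once.
The state is a dict: "time_s": time; "joint_positions": joint angles; "joint_velocities": joint speeds; "joint_torque": joint torques, N m; "tcp_pos": TCP position; "eef_rot": TCP orientation; "wrist_force": force on the tool from outside, world axes, zero at the start; "ft_torque": the same for the moment, N m; "opening": finger opening in mm; "gripper_force": force on a finger pad.
Only numpy, scipy, OpenCV 4.12 (cv2) and the standard library are available. Lean on these libraries where they do the work, as an engineer would, in place of code of your own. Each camera call takes 0.05 s, during which the arm holds its last target. There are 200 camera calls.

## Task

Lift the forged pull link out of its forming die and set its eye right down over the upright pin of the spring tester while the tester's slide is still at rest. Then, gripping the link, draw the slide out against its spring until its yellow pointer stands level with the red marker on the scale, without pulling well past it, and finish holding it there: keep the link level and still gripped, pull only through the link, and do not let go. Leave the loose relay and bearing where they are.

Things in the scene. Friction and masses are not known exactly. Their poses are not given: they have to be found in the camera images.
- link: Loose forged pull link, bright metal, 0.18 to 0.35 kg, lying flat, 16 mm thick: round eye (outside 46 mm, hole 28 mm), straight shank 16 mm wide running to the link's -x, cross head (36 mm across y, x = -87 to -75 mm) at the end. Origin: eye centre, underside; z up. Grip the shank across y between x = -71 and -25 mm.
- eye (a point): Centre of the link's eye at half thickness (8 mm above the link's underside); axes as the link's.
- shank (a point): Middle of the link's shank at half thickness, 48 mm from the eye centre towards the link's -x; the place to grip, across y.
- die: Fixed forming die: dark bed plate 156 x 100 mm, 14 mm thick, with grey lands 10 mm high round the link's eye and cross head (about 2 mm clear) and an 8 mm high boss in the eye. The link lies on the bed, eye at die x = +32 mm, shank towards -x, 6 mm proud of the lands; the bed is open both sides of the shank. Origin: centre of underside, z up.
- tester: Fixed spring tester: blue base 275 x 70 mm, 10 mm thick (x = -100 to +175 mm), barrel 42 mm thick, top 55 mm up, at x = +55 to +165 mm, white scale bar along x (y = 52 to 66 mm, top 31 mm up). Origin: on the worktop under the pin at rest, z up; the slide pulls out towards the tester's -x.
- draw_slide: Spring-return slide: dark block 44 x 40 mm, top 40 mm above the worktop, with an upright steel pin (diameter 14, height 34 mm) in its middle and a yellow pointer on its +y side. Runs along the tester's x, up to 70 mm towards -x; at rest its origin is the tester's. Spring: 3.3 N at rest, 2.2 N more per 10 mm; runs back when released.
- pin_tip (a point): Top of the slide's pin, 74 mm above the worktop, 34 mm above the slide block's top; moves with the slide.
- pointer (a point): Tip of the slide's yellow pointer (4 mm wide along x), at y = +60 mm in the tester's frame, 37 mm above the worktop; level with the pin along x, moves with the slide.
- marker: Red marker clip, 10 mm wide along the tester's x, on the outer side of the scale bar, its top 10 mm above its origin; fixed 30 to 50 mm towards the tester's -x from the pointer's rest. Origin: middle of its width; axes as the tester's. Its x is where the pointer must stand.
- relay: Loose plug-in relay, black, 29 x 29 x 39 mm, a bystander standing between die and tester. Origin: centre of the underside.
- spare_bearing: Loose ball bearing, diameter 52 mm, 15 mm high, a bystander farther back between die and tester. Origin: centre of the underside.

How it is judged:
By the outcome, as a careful person would: the job done as asked, in the order asked, and still so for the second after the job is handed in, while the arm keeps its last pose, push and grip.
It also fails if it takes over 45 s, if anything falls off the work surface, if the arm or the gripper's body presses on something with over 40 N, if the wrist force passes 120 N, or if a joint passes its speed limit or range.

## Working session

There is one attempt and no reset: what is moved stays moved. The work goes in short steps, Python scripts to look and compute and a tool call to move; the robot and the scene stay as the last step left them, time stands still between calls to the robot, and variables do not carry over. Pictures are saved under pics/ and viewed, at most 10 in all, crops included, and the job is handed in when it is done.

```bash
ls; mkdir -p pics; python3 - <<'E'
from bench import bot, eyes
import cv2,numpy as np
s=bot.observe();print(s['time_s'],s['tcp_pos'],s['eef_rot'],s['wrist_force'],s['opening'])
for n in('top','scene'):
    c=eyes.read_camera(n);cv2.imwrite(f'pics/{n}0.png',c['pixels']);np.savez(f'{n}0.npz',**c)
    print(n,c['camera_matrix'],-c['R'].T@c['t'])
E
```

```text
bench.py
pics
0.0 [226.66367378 554.92393101 241.44278842] [ 1.92690603e-01  9.81259193e-01 -8.32663116e-04 -1.82993411e-04] [ 0.1228101  -0.18187823  0.07800154] 85.26379496937751
top [[485.19028834   0.         278.33785833]
 [  0.         485.19028834 218.06002071]
 [  0.           0.           1.        ]] [ 435.04588893   26.84178074 1228.36605605]
scene [[404.87590703   0.         281.66348337]
 [  0.         404.87590703 207.97031627]
 [  0.           0.           1.        ]] [ 72.13230389 510.98320641 483.66919201]
```

View pics/top0.png

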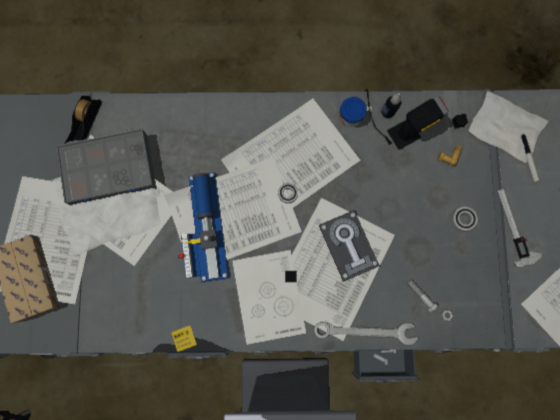

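View pics/scene0.png

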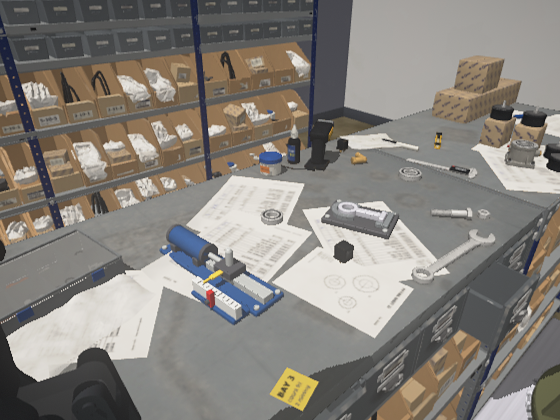

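The top view shows the tester at about (205,225), with its barrel up and the slide at (208,238). The yellow pointer is at (195,240), the red marker at (181,256), and the die with the link at (347,243). The relay is at (291,276) and the bearing at (288,193).

```bash
cat > h.py <<'E'
import numpy as np,cv2
def load(n): return dict(np.load(n))
def ray(c,uv,z):
    d=c['R'].T@np.linalg.solve(c['camera_matrix'],[uv[0],uv[1],1.]); o=-c['R'].T@c['t']
    return o+d*(z-o[2])/d[2]
def proj(c,X):
    p=c['camera_matrix']@(c['R']@np.array(X,float)+c['t']); return p[:2]/p[2]
def blobs(c,lo,hi,roi,amin=5):
    x0,y0,x1,y1=roi
    m=cv2.inRange(cv2.cvtColor(c['pixels'],cv2.COLOR_BGR2HSV),np.array(lo),np.array(hi))
    k=np.zeros_like(m);k[y0:y1,x0:x1]=m[y0:y1,x0:x1]
    cs,_=cv2.findContours(k,cv2.RETR_EXTERNAL,cv2.CHAIN_APPROX_NONE)
    return k,sorted([q for q in cs if cv2.contourArea(q)>=amin],key=cv2.contourArea)[::-1]
E
python3 - <<'E'
from h import *
c=load('top0.npz')
a=cv2.resize(c['pixels'][165:290,170:240],None,fx=4.8,fy=4.8,interpolation=cv2.INTER_CUBIC)
b=cv2.resize(c['pixels'][200:290,310:390],None,fx=5.5,fy=5.5,interpolation=cv2.INTER_CUBIC)
o=np.zeros((600,800,3),np.uint8);o[:a.shape[0],:a.shape[1]]=a;o[:b.shape[0],345:345+b.shape[1]]=b
cv2.imwrite('pics/crop0.png',o)
for n,lo,hi,z in(('blue',(100,120,40),(125,255,255),10),('yel',(22,120,120),(35,255,255),37),('red',(0,150,90),(8,255,255),35)):
    k,cs=blobs(c,lo,hi,(165,160,240,290),2)
    print(n,[(cv2.contourArea(q),cv2.minAreaRect(q)) for q in cs[:4]])
k,cs=blobs(c,(0,0,0),(180,90,75),(310,200,390,290),30)
for q in cs[:3]:
    r=cv2.minAreaRect(q);print('dark',cv2.contourArea(q),r,[ray(c,p,14).round(1)[:2] for p in cv2.boxPoints(r)])
# range heights
def xyz(u,v):
    return ray(c,(u,v),1228.37+0 - c['range_z'][v,u])
Z=1228.37-c['range_z']
print(Z[165:290:4,180:232:4].round(0).astype(int))
E
```

```text
blue [(1818.0, ((204.53054809570312, 227.58102416992188), (105.80964660644531, 34.57903289794922), 82.59309387207031))]
yel [(31.5, ((192.5, 241.0), (4.0, 15.0), 90.0))]
red [(8.5, ((180.5, 255.5), (3.0, 3.0), 90.0))]
dark 915.0 ((347.8686218261719, 241.861328125), (54.250160217285156, 40.959476470947266), 64.98310089111328) [array([605.7, -77.3]), array([ 649.2, -172.7]), array([ 523.8, -225.8]), array([ 481.6, -131.6])]
dark 60.5 ((360.7933349609375, 271.4753723144531), (3.890798568725586, 40.48686218261719), 68.49856567382812) [array([ 476.7, -132.6]), array([ 512.6, -227.9]), array([ 503.6, -231.1]), array([ 467.7, -135.9])]
[[-33 -38 -39 -35 -35 -35 -40 -41 -37 -38 -34 -40 -35]
 [-37 -35 -34 -34 -34 -38 -36 -37 -35 -33 -39 -37 -31]
 [-32 -37 -29 -27 -31 -33  22 -32 -27 -34 -35 -33 -36]
 [-29 -34 -36 -23  19  24  19   6 -23 -30 -31 -28 -28]
 [-31 -25 -33 -17  21  25  21  16 -21 -24 -27 -28 -30]
 [-31 -28 -27 -17  27  23  23  19 -20 -20 -29 -23 -25]
 [-25 -13 -11 -19  24  27  28  16 -13 -11 -27 -25 -24]
 [-11 -20 -20 -15  22  33  26  23 -11 -16 -25 -23 -25]
 [-12 -21 -16 -15  23  
[... 597 characters left out ...]
34  32  35  38  48  34  36   3  -9  -4]
 [ -1  29  28   9   7   6  33  33  37  34   4   1  -6]
 [ -6  31  27   8   8  10  33  20  22   7   4   6   0]
 [  0  32  31  13   9  10   7  25  20  11  11   5  -5]
 [ 42  28  32  14  12  11  15  26  25  19  12  12   1]
 [  6  12  31  13  17   9  16  26  28  27  13  17   7]
 [  3  13  32  13  11  16  16  31  28  25  13  17   2]
 [  4   9  33  22  16  16  17  29  29  32  13  21   6]
 [  7   9  36  24  17  16  15  17  32  36  19  16  10]
 [  6  10  36  28   6   7  23  21  34  34  19  25  16]
 [  8   9   5  10  12  10  20  15   9  10   8  11   8]
 [ 11  13  16  14  11  11  10  10  12   9   8  11  11]
 [ 14  16  11  15  10  13  12  11  14  16  10  12  17]]
```

View pics/crop0.png

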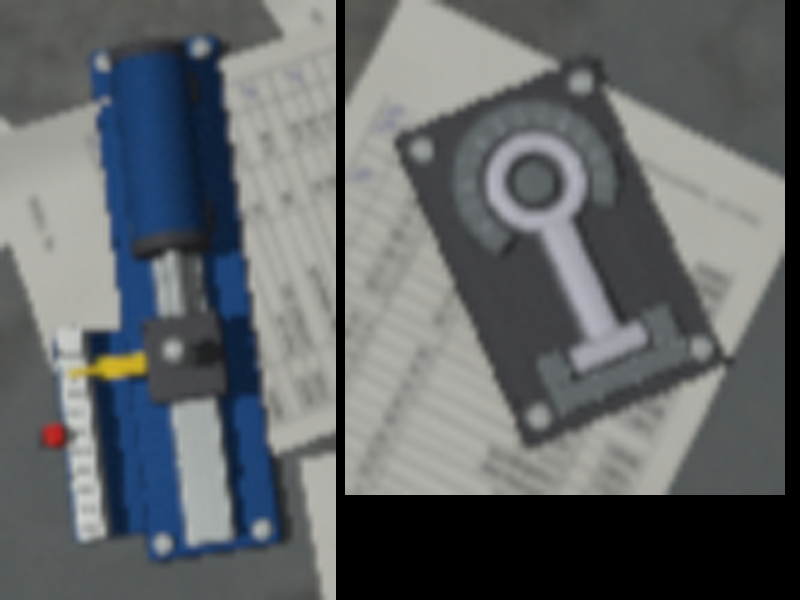

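The crop shows the pin at about (206,237) in the top image, the red marker at (181,255) and the link's eye centre at (345,233). The cross head is at about (358,263).

```bash
python3 - <<'E'
from h import *
from bench import bot, eyes
c=load('top0.npz')
print(c['R'].round(3))
P=lambda x,y,s,x0,y0,ox=0:((x-ox+.5)/s-.5+x0,(y+.5)/s-.5+y0)
A=lambda x,y:P(x,y,4.8,170,165)
B=lambda x,y:P(x,y,5.5,310,200,345)
e=ray(c,B(537,182),30);h=ray(c,B(610,347),30);print('eye',e,'head',h,np.degrees(np.arctan2(*(e-h)[1::-1])),np.linalg.norm(e-h))
print('pin',ray(c,A(173,349),74),'ptr',ray(c,A(76,374),37),'mark',ray(c,A(54,436),36))
for q in((162,545),(262,529),(200,47),(101,62)):print('bolt',ray(c,A(*q),11))
print('rail',ray(c,A(155,255),26),ray(c,A(205,255),26),ray(c,A(187,545),26),ray(c,A(234,540),26))
s=load('scene0.npz')
for n,lo,hi,z in(('yel',(22,120,120),(35,255,255),37),('red',(0,150,90),(8,255,255),35)):
    k,cs=blobs(s,lo,hi,(150,220,300,330),4);print(n,[(cv2.contourArea(q),cv2.boundingRect(q)) for q in cs[:3]],[ray(s,np.mean(q[:,0],axis=0),z) for q in cs[:2]])
w=eyes.read_camera('wrist');cv2.imwrite('pics/w0.png',w['pixels'])
o=-w['R'].T@w['t'];st=bot.observe();print(o-st['tcp_pos'],w['camera_matrix'],w['R'].round(3))
E
```

```text
[[-0.01  -1.     0.002]
 [-0.988  0.009 -0.156]
 [ 0.156 -0.004 -0.988]]
eye [ 585.83608951 -141.93701669   30.        ] head [ 511.01519099 -172.35749152   30.        ] 22.125540210819995 80.76863342478036
pin [572.28917421 196.95629565  74.        ] ptr [564.24130017 252.03295496  37.        ] mark [532.57365551 262.8376404   36.        ]
bolt [477.49743973 210.55427278  11.        ]
bolt [485.24916478 158.7447305   11.        ]
bolt [742.72755439 193.97360389  11.        ]
bolt [734.957316   246.92731578  11.        ]
rail [627.51265914 214.10445119  26.        ] [627.26674738 187.98578007  26.        ] [476.85030775 195.48314443  26.        ] [479.1628293  171.42770721  26.        ]
yel [(57.5, (204, 270, 19, 13))] [array([563.57553395, 235.60678434,  37.        ])]
red [(24.5, (207, 290, 7, 17))] [array([522.96645746, 268.55642517,  35.        ])]
[-76.67940728  30.79321432 131.30808058] [[304.76549574   0.         280.72877093]
 [  0.         304.76549574 208.07894519]
 [  0.           0.           1.        ]] [[ 0.378  0.926 -0.002]
 [ 0.876 -0.357  0.324]
 [ 0.3   -0.124 -0.946]]
```

{"op": "inch_along", "data": {
  "increments": [
    {"d": [-52,-28,0]},
    {"d": [-52,-28,0]},
    {"d": [-52,-28,0]},
    {"d": [-52,-28,0]},
    {"d": [-52,-28,0]}
  ]
}}

```text
time_s: 0.78
tcp_pos: [415.5, 325.9, 242.2]
eef_rot: [0.193, 0.981, -0.0, 0.0]
wrist_force: [1.3, 0.9, 0.3]
opening: 85.7
gripper_force: 0.0
```

{"op": "inch_along", "data": {
  "increments": [
    {"d": [-52,-28,0]},
    {"d": [-52,-28,0]},
    {"d": [-52,-28,0],"twist": -0.176},
    {"twist": -0.176},
    {"twist": -0.176}
  ]
}}

```text
time_s: 1.4
tcp_pos: [527.1, 190.2, 241.8]
eef_rot: [-0.071, 0.997, -0.0, -0.0]
wrist_force: [-0.0, 0.2, 0.6]
opening: 85.4
gripper_force: 0.0
```

{"op": "inch_along", "data": {
  "increments": [
    {},
    {}
  ]
}}

```text
time_s: 1.65
tcp_pos: [526.7, 191.5, 242.2]
eef_rot: [-0.068, 0.998, -0.0, -0.0]
wrist_force: [-0.3, -0.2, 0.8]
opening: 85.2
gripper_force: 0.0
```

```bash
python3 - <<'E'
from h import *
from bench import bot, eyes
c=eyes.read_camera('wrist');cv2.imwrite('pics/w1.png',c['pixels']);np.savez('w1.npz',**c)
print(bot.observe()['joint_positions'])
E
```

```text
[ 3.48866958e-01  2.39090793e-01 -1.45818162e-01  1.18605553e+00
 -1.93776425e-05  2.12877627e-01]
```

View pics/w1.png

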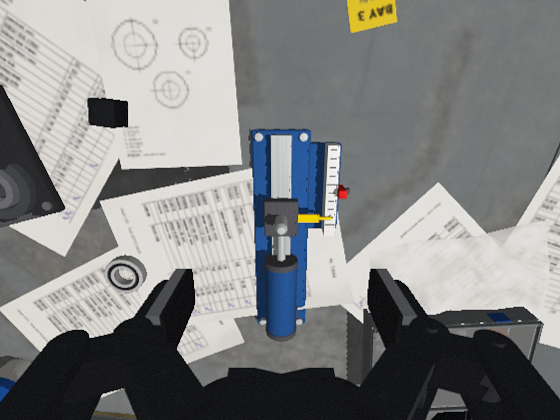

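The wrist view shows the slide block at (282,217) with the pin tip near (282,229). The pointer tip is at (332,218), the red marker at (342,192) and the base bolts at (259,136), (306,136), (263,322) and (301,322).

```bash
python3 - <<'E'
from h import *
c=load('w1.npz')
def cen(q,z):
    M=cv2.moments(q);return ray(c,(M['m10']/M['m00'],M['m01']/M['m00']),z)
k,cs=blobs(c,(22,120,120),(35,255,255),(290,200,345,235));q=cs[0][:,0]
print('yel',cv2.boundingRect(cs[0]));tip=q[q[:,0]>=q[:,0].max()-3].mean(0);print('tip',tip,ray(c,tip,37))
k,cs=blobs(c,(0,150,90),(8,255,255),(325,175,360,210));x,y,w,h=cv2.boundingRect(cs[0]);print('red',x,y,w,h,cen(cs[0],36),[ray(c,(x+w/2,v),37) for v in(y,y+h-1)])
k,cs=blobs(c,(0,0,140),(180,60,255),(270,221,295,238),5)
for q in cs[:3]:print('pin?',cv2.boundingRect(q),cv2.contourArea(q),cen(q,74))
b=[]
for u,v in((259,136),(306,136),(263,322),(301,322)):
    k,cs=blobs(c,(0,0,120),(180,70,255),(u-8,v-8,u+9,v+9),5)
    if cs:p=cen(cs[0],12);b.append(p);print('bolt',cv2.boundingRect(cs[0]),p)
k,cs=blobs(c,(0,0,0),(180,90,80),(258,190,302,240),30);print('block',cv2.minAreaRect(cs[0]),ray(c,cv2.minAreaRect(cs[0])[0],40))
k,cs=blobs(c,(100,120,40),(125,255,255),(240,120,345,345),50);print('blue',cv2.minAreaRect(cs[0]))
cv2.imwrite('pics/w1c.png',cv2.resize(c['pixels'][170:260,250:350],None,fx=6,fy=6,interpolation=cv2.INTER_CUBIC))
E
```

```text
yel (298, 214, 34, 9)
tip [329.5   217.875] [563.08334792 253.37472473  37.        ]
red 338 185 9 14 [530.66086561 261.81160455  36.        ] [array([521.75081658, 260.59204532,  37.        ]), array([536.93482016, 263.6811758 ,  37.        ])]
pin? (277, 224, 10, 11) 64.0 [569.56219795 197.43944587  74.        ]
pin? (278, 236, 12, 2) 7.0 [577.6189269  201.41310338  74.        ]
bolt (254, 132, 9, 10) [483.81000119 158.15094294  12.        ]
bolt (300, 133, 8, 9) [476.8092297  210.07388383  12.        ]
bolt (260, 320, 6, 5) [742.37427716 193.18597005  12.        ]
bolt (296, 319, 7, 12) [737.87208648 244.88782862  12.        ]
block ((272.7702941894531, 209.12161254882812), (25.21880340576172, 46.722190856933594), 43.66777801513672) [560.21464115 185.58041423  40.        ]
blue ((288.0, 232.5), (207.0, 72.0), 90.0)
```

View pics/w1c.png

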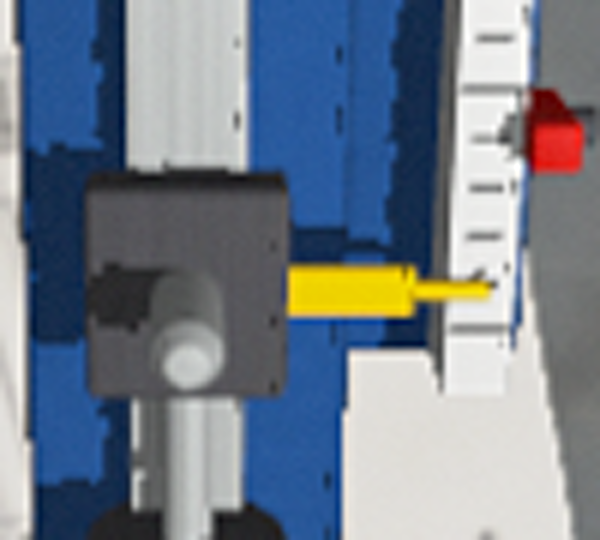

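The crop shows the pin top at crop (188,362), which is (281,230) in the full image. The marker's bright top face is at crop (528–580, 120–172) and the pointer tip at (490,290).

```bash
python3 - <<'E'
from h import *
c=load('w1.npz');o=-c['R'].T@c['t']
def P3(u,v):
    d=np.linalg.solve(c['camera_matrix'],[u,v,1.]);return c['R'].T@(d*c['range_z'][v,u]-c['t'])
print('cam',o)
print('bar z',np.median([P3(u,v)[2] for u in range(327,336) for v in range(175,210)]),'blk z',np.median([P3(u,v)[2] for u in range(268,276) for v in range(203,212)]),'table',np.median([P3(u,v)[2] for u in range(360,390) for v in range(160,190)]))
T=np.array([P3(u,v) for u in range(340,346) for v in range(192,198)]);print('marker',np.median(T,0),T.std(0))
hsv=cv2.cvtColor(c['pixels'],cv2.COLOR_BGR2HSV);print(c['pixels'][183:202,342,2]);print(c['pixels'][195,335:350,2],hsv[195,335:350,1])
yaw=np.radians(7.8);ex=np.array([np.cos(yaw),np.sin(yaw)]);pin=ray(c,(281,229.8),74)[:2];print(pin)
for z in(31,36,41):
  for v in(189.8,198.4):
    p=ray(c,(342.3,v),z)[:2];print(z,v,(p-pin)@ex,(p-pin)@np.array([-ex[1],ex[0]]))
p=ray(c,(329.5,217.9),37)[:2];print('ptr',(p-pin)@ex)
E
```

```text
cam [444.46074467 179.15045757 373.58739368]
bar z 30.926524159704375 blk z 39.717741822458635 table -0.3599579354687849
marker [532.14850267 262.07092778  39.62234721] [2.02615463 1.96707183 0.6810089 ]
[118 121 110  94  95  93  92 136 207 232 228 227 225 223 225 193 116 112
 116]
[143 110  85 102 204 225 222 225 226 228 234 210 136 114 119] [  5  16 120 245 225 220 226 218 218 216 214 198  41  21   8]
[570.35896058 196.55488933]
31 189.8 -32.14714734728467 71.43241182236896
31 198.4 -21.67588740569264 72.10727112419873
36 189.8 -33.53290018513214 70.38757672512291
36 198.4 -23.214466356448366 71.05258657956684
41 189.8 -34.918653022979605 69.34274162787685
41 198.4 -24.75304530720409 69.99790203493487
ptr 0.5345835642117028
```

{"op": "inch_along", "data": {
  "increments": [
    {"d": [6,-58,0]},
    {"d": [6,-58,0]},
    {"d": [6,-58,0]},
    {"d": [6,-58,0]},
    {"d": [6,-58,0]}
  ]
}}

```text
time_s: 2.33
tcp_pos: [536.9, -101.5, 242.5]
eef_rot: [-0.068, 0.998, -0.0, 0.0]
wrist_force: [1.1, 0.3, -0.2]
opening: 85.2
gripper_force: 0.0
```

{"op": "inch_along", "data": {
  "increments": [
    {"d": [3,-60,0],"twist": -0.135},
    {"d": [0,0,40],"twist": -0.135},
    {"d": [0,0,30]},
    {},
    {}
  ]
}}

```text
time_s: 2.95
tcp_pos: [542.9, -159.7, 173.5]
eef_rot: [-0.202, 0.979, -0.0, 0.001]
wrist_force: [-0.4, 0.1, -0.5]
opening: 85.5
gripper_force: 0.0
```

```bash
python3 - <<'E'
from h import *
from bench import bot, eyes
c=eyes.read_camera('wrist');np.savez('w2.npz',**c)
cv2.imwrite('pics/w2.png',c['pixels'])
E
```

```text
(no output)
```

View pics/w2.png

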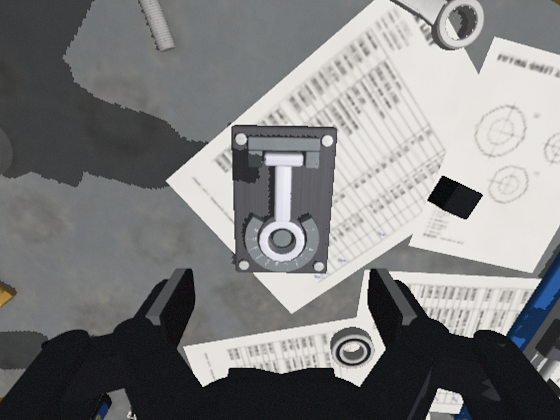

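The wrist view shows the link almost upright in the image, with its eye centre at (282,240), its shank near column 282 and its cross head at (283,158).

```bash
python3 - <<'E'
from h import *
from bench import bot, eyes
c=load('w2.npz')
k,cs=blobs(c,(0,0,165),(180,60,255),(245,148,325,272),60)
q=cs[0];print(cv2.contourArea(q),cv2.boundingRect(q))
def mid(v):
    r=np.where(k[v])[0];return r.min(),r.max()
pts=[]
for v in range(172,214,5):
    a,b=mid(v);p=ray(c,((a+b)/2,v),30);pts.append(p[:2])
    if v%10==2:print(v,a,b,p.round(1))
pts=np.array(pts);vx,vy,x0,y0=cv2.fitLine(pts.astype(np.float32),cv2.DIST_HUBER,0,.01,.01).ravel();print('yaw',np.degrees(np.arctan(vy/vx)),x0,y0)
ring=q[:,0][q[:,0,1]>225].astype(np.float32);el=cv2.fitEllipse(ring);print('eye',el,ray(c,el[0],30))
x,y,w,h=cv2.boundingRect(q);print('head top',ray(c,(x+w/2,y),30))
s=bot.observe();print(s['tcp_pos'],s['eef_rot'])
E
```

```text
2585.0 (259, 154, 45, 112)
172 276 291 [ 520.4 -168.1   30. ]
182 276 290 [ 529.2 -164.8   30. ]
192 276 290 [ 538.  -160.9   30. ]
202 276 290 [ 547.1 -157.    30. ]
212 276 289 [ 556.5 -153.4   30. ]
yaw 22.482992 538.1858 -160.8198
eye ((281.4322204589844, 240.18508911132812), (42.456878662109375, 44.07350158691406), 49.79206848144531) [ 584.07056919 -142.62319653   30.        ]
head top [ 506.04295261 -176.31200281   30.        ]
[ 543.3182524  -159.78467418  173.92346213] [-2.02563477e-01  9.79268462e-01 -5.58149136e-04  1.00285634e-03]
```

{"op": "inch_along", "data": {
  "increments": [
    {"d": [3.5,0.5,40]},
    {"d": [0,0,40]},
    {"d": [0,0,40]},
    {"d": [0,0,14]},
    {}
  ],
  "jaw": 40,
  "clamp_n": 60
}}

```text
time_s: 3.62
tcp_pos: [539.2, -160.7, 38.8]
eef_rot: [-0.203, 0.979, -0.0, -0.0]
wrist_force: [0.7, -0.5, -0.2]
opening: 39.9
gripper_force: 0.0
```

{"op": "inch_along", "data": {
  "increments": [
    {"d": [0,0,6]},
    {"d": [0,0,6]},
    {},
    {}
  ]
}}

```text
time_s: 4.12
tcp_pos: [539.0, -160.8, 26.6]
eef_rot: [-0.203, 0.979, -0.0, 0.0]
wrist_force: [0.4, -0.0, -0.1]
opening: 40.0
gripper_force: 0.0
```

{"op": "inch_along", "data": {
  "increments": [
    {},
    {},
    {},
    {},
    {}
  ],
  "jaw": 0,
  "clamp_n": 90
}}

```text
time_s: 4.75
tcp_pos: [539.1, -160.8, 26.8]
eef_rot: [-0.203, 0.979, -0.0, 0.0]
wrist_force: [-1.4, 0.2, 6.0]
opening: 13.6
gripper_force: 89.1
```

{"op": "inch_along", "data": {
  "increments": [
    {},
    {},
    {}
  ]
}}

```text
time_s: 5.12
tcp_pos: [539.1, -160.8, 26.8]
eef_rot: [-0.203, 0.979, -0.0, 0.0]
wrist_force: [-2.2, 0.8, 5.4]
opening: 13.7
gripper_force: 89.1
```

{"op": "inch_along", "data": {
  "increments": [
    {"d": [0,0,-10]},
    {"d": [0,0,-30]},
    {"d": [0,0,-40]},
    {"d": [0,0,-33]},
    {}
  ]
}}

```text
time_s: 5.75
tcp_pos: [540.9, -161.4, 142.4]
eef_rot: [-0.203, 0.979, -0.001, 0.002]
wrist_force: [0.3, 0.1, -2.1]
opening: 13.4
gripper_force: 88.3
```

{"op": "inch_along", "data": {
  "increments": [
    {},
    {}
  ]
}}

```text
time_s: 6.0
tcp_pos: [537.7, -160.4, 137.8]
eef_rot: [-0.203, 0.979, 0.001, -0.001]
wrist_force: [0.4, 0.4, -1.3]
opening: 13.7
gripper_force: 88.3
```

```bash
python3 - <<'E'
from h import *
from bench import bot, eyes
c=eyes.read_camera('wrist');np.savez('w3.npz',**c)
cv2.imwrite('pics/w3.png',c['pixels'])
E
```

```text
(no output)
```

View pics/w3.png

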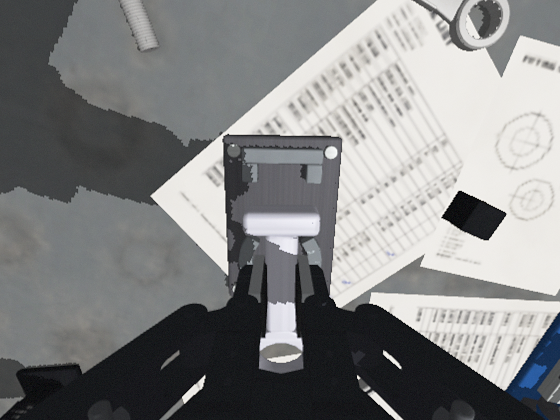

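The link hangs in the gripper, with its cross head at (281,224) and its eye hole visible at (281,352).

```bash
python3 - <<'E'
from h import *
from bench import bot, eyes
c=load('w3.npz');s=bot.observe();tcp=s['tcp_pos'];print(tcp,s['wrist_force'],s['ft_torque'])
q=s['eef_rot'];from scipy.spatial.transform import Rotation as Ro
T=Ro.from_quat(q).as_matrix()
def P3(u,v):
    d=np.linalg.solve(c['camera_matrix'],[u,v,1.]);return T.T@(c['R'].T@(d*c['range_z'][v,u]-c['t'])-tcp)
for n,ys,xs in(('head',range(220,230),range(250,313)),('headL',range(220,230),range(250,262)),('headR',range(220,230),range(302,313)),('shank',range(308,330),range(274,290)),('eye',range(362,370),range(270,293)),('shank0',range(244,262),range(274,292))):
    print(n,np.median([P3(u,v) for u in xs for v in ys],0).round(1))
k,cs=blobs(c,(0,0,150),(180,60,255),(235,200,325,380),40)
r=np.where(k[:,281])[0];print(r.min(),r.max(),[ (a,b) for a,b in zip(r,r[1:]) if b-a>1])
for v in(214,220,341,362,371):print(v,(T.T@(ray(c,(281,v),tcp[2]+3.2)-tcp)).round(1))
for v in(250,225,320,335):
    r=np.where(k[v])[0];print(v,r.min(),r.max(),(T.T@(ray(c,((r.min()+r.max())/2,v),tcp[2]+3.2)-tcp)).round(1))
E
```

```text
[ 537.78763622 -160.44794671  137.86308715] [ 0.55775718  0.25382702 -1.94743605] [0.01663257 0.04883746 0.01958445]
head [31.6 -1.1 -2.9]
headL [ 31.6 -12.7  -2.9]
headR [31.6 10.7 -3. ]
shank [-19.7  -1.1  -2.9]
eye [-63.6  -1.1   9.4]
shank0 [17.6 -0.6 -2.9]
213 362 [(np.int64(249), np.int64(303)), (np.int64(343), np.int64(356))]
214 [36.8 -1.1 -3.1]
220 [33.9 -1.1 -3.1]
341 [-33.8  -1.1  -3.3]
362 [-47.8  -1.1  -3.3]
371 [-54.   -1.1  -3.3]
250 282 318 [18.9  7.8 -3.1]
225 244 319 [31.5 -0.9 -3.1]
320 267 294 [-20.5  -1.3  -3.2]
335 265 296 [-29.9  -1.3  -3.3]
```

{"op": "inch_along", "data": {
  "increments": [
    {"d": [-10,27,0]},
    {"d": [-20,53,0]},
    {"d": [-20,53,0]},
    {"d": [-20,53,0]},
    {"d": [-20,53,0]}
  ]
}}

```text
time_s: 6.68
tcp_pos: [525.9, 95.9, 138.5]
eef_rot: [-0.202, 0.979, -0.0, -0.001]
wrist_force: [0.3, 0.2, -2.1]
opening: 13.6
gripper_force: 88.4
```

{"op": "inch_along", "data": {
  "increments": [
    {"d": [-20,53,0]},
    {"d": [-14,37,0],"twist": 0.1},
    {"twist": 0.172},
    {},
    {}
  ]
}}

```text
time_s: 7.3
tcp_pos: [521.8, 189.9, 138.7]
eef_rot: [-0.069, 0.998, -0.0, -0.001]
wrist_force: [-0.4, 0.2, -1.9]
opening: 13.6
gripper_force: 88.5
```

{"op": "inch_along", "data": {
  "increments": [
    {},
    {}
  ]
}}

```text
time_s: 7.55
tcp_pos: [522.3, 190.0, 139.3]
eef_rot: [-0.068, 0.998, 0.0, 0.0]
wrist_force: [0.3, 0.2, -1.9]
opening: 13.5
gripper_force: 88.5
```

{"op": "inch_along", "data": {
  "increments": [
    {"d": [1,1,0]},
    {"d": [0,0,30]},
    {"d": [0,0,12]},
    {},
    {}
  ]
}}

```text
time_s: 8.18
tcp_pos: [521.5, 191.5, 98.0]
eef_rot: [-0.068, 0.998, 0.0, 0.0]
wrist_force: [-0.1, 0.1, -0.5]
opening: 13.7
gripper_force: 88.5
```

```bash
python3 - <<'E'
from h import *
from bench import bot, eyes
o=np.zeros((600,800,3),np.uint8)
a=eyes.read_camera('scene');b=eyes.read_camera('wrist');t=eyes.read_camera('top')
f=lambda im,s:cv2.resize(im,None,fx=s,fy=s,interpolation=cv2.INTER_CUBIC)
o[:400,:400]=f(a['pixels'][220:320,170:270],4)
o[:400,400:]=f(b['pixels'][210:410,180:380],2)
o[400:,:400]=f(t['pixels'][210:260,170:270],4)
cv2.imwrite('pics/m1.png',o)
print(bot.observe()['tcp_pos'])
E
```

```text
[521.69938377 191.52767653  98.17778172]
```

View pics/m1.png

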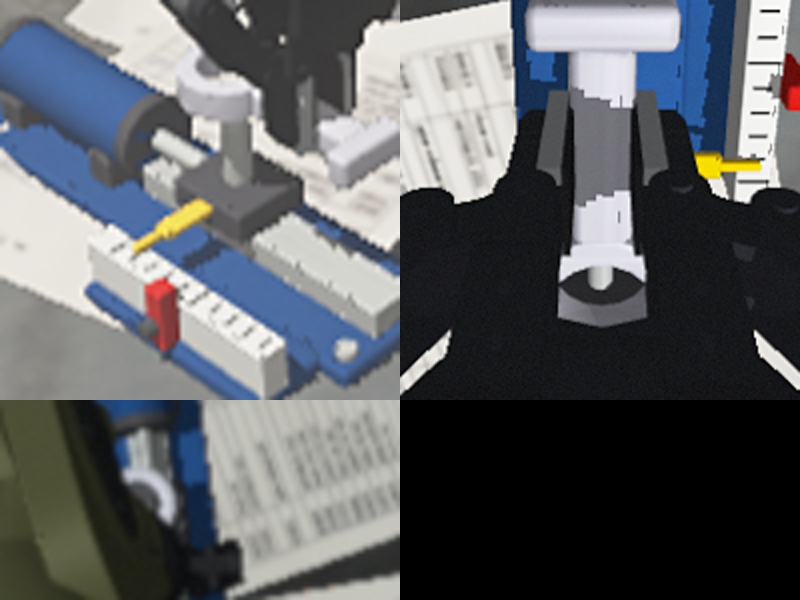

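In the wrist part the pin shows centred sideways in the eye hole at (600,275). In the scene part the eye at (213,85) hangs over the pin, whose foot is at (236,180). I'll check the fore-aft offset by projecting both points.

```bash
python3 - <<'E'
from h import *
s=load('scene0.npz')
C=lambda X:((proj(s,X)-[170,220]+.5)*4-.5).round(0)
print('pin foot',C((570.5,197,40)),'pin tip',C((570.5,197,74)))
for dx in(-6,0,6):print('eye top',dx,C((570.7+dx,198.2,98+3.2)),C((570.7+dx,198.2,98-12.8)))
print('head',C((521.6-37*.99,191.5-5,101)),'ptr',C((563.1,253.4,37)))
E
```

```text
pin foot [238. 176.] pin tip [233. 114.]
eye top -6 [235.  68.] [237.  99.]
eye top 0 [227.  62.] [229.  93.]
eye top 6 [219.  56.] [222.  87.]
head [374. 143.] ptr [138. 242.]
```

```bash
python3 - <<'E'
from h import *
from bench import bot, eyes
from scipy.spatial.transform import Rotation as Ro
c=eyes.read_camera('wrist');s=bot.observe();tcp=s['tcp_pos'];T=Ro.from_quat(s['eef_rot']).as_matrix()
print(tcp,c['pixels'][325:380,280].mean(1).astype(int))
f=lambda v,z:(T.T@(ray(c,(280,v),z)-tcp)[:3])[0].round(1)
print('v@pin tip',[(v,f(v,74)) for v in range(340,366,3)])
print('v@link top',[(v,f(v,tcp[2]+3.2)) for v in range(330,366,5)])
a=eyes.read_camera('scene');k,cs=blobs(a,(0,0,150),(180,45,255),(205,225,238,252),20)
for q in cs[:2]:print(cv2.boundingRect(q),cv2.contourArea(q))
t=np.linspace(0,2*np.pi,73)
for dx in(0,3,6):
  p=np.array([proj(a,(570.7+dx+23*np.cos(i),198.2+23*np.sin(i),z)) for i in t for z in(tcp[2]+3.2,tcp[2]-12.8)]);print(dx,p.min(0),p.max(0))
E
```

```text
[521.59490167 191.50932466  98.0719468 ] [220 220 219 221 221 219 221 231 228 226 226 226 226 226 229 228 226 220
 204 198 201 200 200 201 200 202 199 201 205 168  60  35  38  42  42  39
  36  64  91  97  97  97  98  97 101  99 100  93  63  20  24  21  24  20
  16]
v@pin tip [(340, np.float64(-58.8)), (343, np.float64(-61.2)), (346, np.float64(-63.6)), (349, np.float64(-66.0)), (352, np.float64(-68.4)), (355, np.float64(-70.9)), (358, np.float64(-73.3)), (361, np.float64(-75.8)), (364, np.float64(-78.3))]
v@link top [(330, np.float64(-27.5)), (335, np.float64(-30.7)), (340, np.float64(-33.9)), (345, np.float64(-37.2)), (350, np.float64(-40.5)), (355, np.float64(-43.9)), (360, np.float64(-47.3)), (365, np.float64(-50.7))]
(205, 225, 31, 27) 391.0
0 [212.8582818 227.9728421] [240.28686578 250.62033848]
3 [211.90337361 227.28067381] [239.27230471 249.83057893]
6 [210.95164564 226.59228995] [238.26336878 249.04534009]
```

The fit agrees to within about 3 mm: the eye's left edge is seen at 214 and was predicted at 213. What shows through the hole is the slide rod behind the block, so I'm descending.

{"op": "inch_along", "data": {
  "increments": [
    {"d": [0,0,10]},
    {"d": [0,0,8]},
    {},
    {}
  ]
}}

```text
time_s: 8.93
tcp_pos: [521.0, 191.3, 79.1]
eef_rot: [-0.068, 0.998, -0.0, -0.0]
wrist_force: [-0.1, 0.6, -1.8]
opening: 13.8
gripper_force: 88.5
```

```bash
python3 - <<'E'
from h import *
from bench import bot, eyes
a=eyes.read_camera('scene');b=eyes.read_camera('wrist')
f=lambda im,s:cv2.resize(im,None,fx=s,fy=s,interpolation=cv2.INTER_CUBIC)
o=np.zeros((500,800,3),np.uint8)
o[:,:500]=f(a['pixels'][225:305,185:265],6.25)
o[:300,500:]=f(b['pixels'][310:410,230:330],3)
cv2.imwrite('pics/m2.png',o)
E
```

```text
(no output)
```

View pics/m2.png

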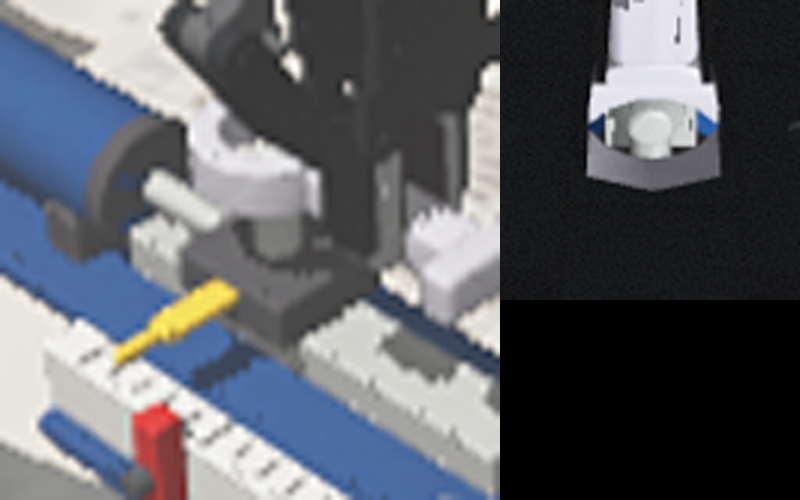

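The eye's underside is now about 8 mm below the pin tip, with the pin showing inside the hole at (652,127) in the wrist inset and no contact force. I'll lower it onto the block.

{"op": "inch_along", "data": {
  "increments": [
    {"d": [0,0,10]},
    {"d": [0,0,9]},
    {"d": [0,0,4]},
    {},
    {}
  ]
}}

```text
time_s: 9.65
tcp_pos: [521.2, 191.3, 56.4]
eef_rot: [-0.068, 0.998, 0.0, 0.0]
wrist_force: [0.4, -0.7, -1.9]
opening: 13.6
gripper_force: 88.5
```

{"op": "inch_along", "data": {
  "increments": [
    {"d": [0,0,2]},
    {"d": [0,0,1]},
    {},
    {}
  ]
}}

```text
time_s: 10.15
tcp_pos: [521.1, 191.3, 53.4]
eef_rot: [-0.068, 0.998, 0.0, 0.0]
wrist_force: [-0.1, -0.3, -1.7]
opening: 14.1
gripper_force: 88.4
```

{"op": "inch_along", "data": {
  "increments": [
    {"d": [0,0,0.7]},
    {},
    {}
  ]
}}

```text
time_s: 10.52
tcp_pos: [521.1, 191.3, 52.8]
eef_rot: [-0.068, 0.998, 0.0, 0.0]
wrist_force: [-1.3, -0.2, 1.1]
opening: 13.6
gripper_force: 88.8
```

{"op": "inch_along", "data": {
  "increments": [
    {"d": [0,0,0.6]},
    {},
    {}
  ]
}}

```text
time_s: 10.9
tcp_pos: [521.1, 191.3, 52.6]
eef_rot: [-0.068, 0.998, 0.0, 0.0]
wrist_force: [-2.3, -0.9, 4.6]
opening: 13.6
gripper_force: 89.6
```

The link is seated on the block, touching down at TCP z about 52.8 as expected. Next I'll draw the slide most of the way.

{"op": "inch_along", "data": {
  "increments": [
    {"d": [4,0,-0.4]},
    {"d": [5,0,0]},
    {"d": [5,0,0]},
    {"d": [5,0,0]},
    {"d": [5,0,0]}
  ]
}}

```text
time_s: 11.52
tcp_pos: [499.0, 188.4, 52.9]
eef_rot: [-0.068, 0.998, 0.0, 0.002]
wrist_force: [7.2, 0.4, -2.8]
opening: 13.4
gripper_force: 88.5
```

{"op": "inch_along", "data": {
  "increments": [
    {"d": [5,0,0]},
    {},
    {},
    {}
  ]
}}

```text
time_s: 12.02
tcp_pos: [494.3, 187.8, 52.9]
eef_rot: [-0.068, 0.998, 0.0, 0.002]
wrist_force: [7.8, 0.8, -2.5]
opening: 13.7
gripper_force: 88.4Traceback (most recent call last):
```

```bash
cat > m.py <<'E'
from h import *
from bench import bot, eyes
c=eyes.read_camera('wrist');s=bot.observe();np.savez('m.npz',**c)
yaw=np.radians(7.8);ex=np.array([np.cos(yaw),np.sin(yaw)]);pin=np.array([570.4,196.6])
def at(n,lo,hi,z,off,w):
    X=np.append(pin+off[0]*ex+off[1]*np.array([-ex[1],ex[0]]),z);u,v=proj(c,X).astype(int)
    return blobs(c,lo,hi,(u-w,v-w,u+w,v+w),3)
k,cs=at('red',(0,150,150),(8,255,255),40,(-29.5,68),20)
x,y,w,h=cv2.boundingRect(cs[0]);M=[ray(c,(x+w/2-.5,v),40)[:2] for v in(y-.5,y+h-.5)]
m=np.array([(p-pin)@ex for p in M])
k,cs=at('yel',(22,110,110),(35,255,255),37,(-22,57),45)
q=cs[0][:,0];print('red',x,y,w,h,'yel',cv2.boundingRect(cs[0]))
col=[np.where(k[:,u])[0] for u in range(q[:,0].max()-8,q[:,0].max()-1)]
t=[((ray(c,(u,r.mean()),37)[:2]-pin)@ex) for u,r in zip(range(q[:,0].max()-8,q[:,0].max()-1),col) if len(r)]
print('marker',m,m.mean(),'ptr',np.round(t,1),np.median(t),'gap',np.median(t)-m.mean())
print(s['tcp_pos'],s['wrist_force'],s['eef_rot'])
E
python3 m.py
```

```text
  File "m.py", line 9, in <module>
    x,y,w,h=cv2.boundingRect(cs[0]);M=[ray(c,(x+w/2-.5,v),40)[:2] for v in(y-.5,y+h-.5)]
                             ~~^^^
IndexError: list index out of range
```

```bash
python3 - <<'E'
from h import *
from bench import bot, eyes
c=load('m.npz')
print('pred',proj(c,(532,262,40)),proj(c,(541,250,37)))
k,cs=blobs(c,(0,130,50),(10,255,255),(0,0,560,420),5);print('red',[(cv2.boundingRect(q)) for q in cs[:4]])
k,cs=blobs(c,(20,110,80),(35,255,255),(0,0,560,420),5);print('yel',[(cv2.boundingRect(q)) for q in cs[:4]])
a=eyes.read_camera('scene');np.savez('s.npz',**a)
for n,lo,hi in(('yel',(22,120,100),(35,255,255)),('red',(0,130,60),(8,255,255))):
    k,cs=blobs(a,lo,hi,(150,220,300,330),4);print(n,[(cv2.contourArea(q),cv2.boundingRect(q)) for q in cs[:3]])
E
```

```text
pred [399.17401574 338.32836361] [374.13842058 344.40552513]
red [(389, 303, 12, 17)]
yel [(422, 0, 99, 24)]
yel [(59.0, (211, 275, 20, 13))]
red [(76.5, (206, 290, 9, 17))]
```

```bash
cat > d.py <<'E'
from h import *
from bench import bot, eyes
yaw=np.radians(7.8);ex=np.array([np.cos(yaw),np.sin(yaw)]);pin=np.array([570.4,196.6]);ey=np.array([-ex[1],ex[0]])
def tipf(c):
    hsv=cv2.cvtColor(c['pixels'],cv2.COLOR_BGR2HSV).astype(float)
    k,cs=blobs(c,(20,100,80),(36,255,255),(190,255,250,310),8);v,u=np.nonzero(k)
    P=np.array([ray(c,p,37)[:2]-pin for p in zip(u,v)]);x=P@ex;y=P@ey
    b=(y>y.max()-14);return x[b].mean(),y.max(),x.mean(),y.mean(),len(u)
def red(c):
    k,cs=blobs(c,(0,130,60),(8,255,255),(190,270,230,320),8);x,y,w,h=cv2.boundingRect(cs[0])
    r=[np.where(k[v])[0] for v in range(y,y+h)]
    v,u=np.nonzero(k);V=c['pixels'][v,u,2]
    P=np.array([ray(c,p,40)[:2]-pin for p in zip(u,v) if p[1]<y+4])
    return (x,y,w,h),(P@ex).mean(),(P@ey).mean(),[(a.min(),a.max()) for a in r][:6]
if __name__=='__main__':
    a=load('scene0.npz');print('rest',tipf(a),red(a))
    c=eyes.read_camera('scene');print('now',tipf(c),red(c))
    s=bot.observe();print(s['tcp_pos'],s['wrist_force'])
    print('tcp disp',-(s['tcp_pos'][:2]-[521.1,191.3])@ex)
E
python3 d.py
```

```text
rest (np.float64(-1.6999993831126867), np.float64(61.54857716176859), np.float64(-1.548585151177455), np.float64(37.376256863185844), 87) ((206, 290, 9, 17), np.float64(-32.07630969152354), np.float64(72.10777457808183), [(np.int64(209), np.int64(211)), (np.int64(207), np.int64(212)), (np.int64(206), np.int64(213)), (np.int64(207), np.int64(213)), (np.int64(207), np.int64(213)), (np.int64(207), np.int64(213))])
now (np.float64(-21.475641304977767), np.float64(60.893534004312514), np.float64(-21.50692218134778), np.float64(38.02340959572225), 92) ((206, 290, 9, 17), np.float64(-32.07630969152354), np.float64(72.10777457808183), [(np.int64(209), np.int64(211)), (np.int64(207), np.int64(212)), (np.int64(206), np.int64(213)), (np.int64(207), np.int64(213)), (np.int64(207), np.int64(213)), (np.int64(207), np.int64(213))])
[494.32396998 187.81495079  52.95642703] [ 7.91302003  1.21730905 -2.47186329]
tcp disp 27.001269364995125
```

The pointer has travelled about 19.9 mm, which the spring force confirms. All three views put the marker about 30.2 mm from rest, so about 10.3 mm remain.

{"op": "inch_along", "data": {
  "increments": [
    {"d": [4,0,0]},
    {"d": [4,0,0]},
    {"d": [2,0,0]},
    {},
    {}
  ]
}}

```text
time_s: 12.8
tcp_pos: [485.2, 186.6, 53.1]
eef_rot: [-0.068, 0.998, 0.0, 0.003]
wrist_force: [9.6, 0.8, -4.4]
opening: 13.3
gripper_force: 88.2
```

```bash
python3 d.py; python3 - <<'E'
from h import *
from bench import bot, eyes
c=eyes.read_camera('scene');w=eyes.read_camera('wrist')
o=np.zeros((480,800,3),np.uint8)
o[:,:480]=cv2.resize(c['pixels'][250:310,185:245],None,fx=8,fy=8,interpolation=cv2.INTER_CUBIC)
o[:320,480:]=cv2.resize(w['pixels'][260:420,240:400],None,fx=2,fy=2)
cv2.imwrite('pics/e.png',o)
E
```

```text
rest (np.float64(-1.6999993831126867), np.float64(61.54857716176859), np.float64(-1.548585151177455), np.float64(37.376256863185844), 87) ((206, 290, 9, 17), np.float64(-32.07630969152354), np.float64(72.10777457808183), [(np.int64(209), np.int64(211)), (np.int64(207), np.int64(212)), (np.int64(206), np.int64(213)), (np.int64(207), np.int64(213)), (np.int64(207), np.int64(213)), (np.int64(207), np.int64(213))])
now (np.float64(-30.74537841275391), np.float64(61.3864685950134), np.float64(-30.756120981613535), np.float64(38.391035198553006), 93) ((206, 290, 9, 17), np.float64(-32.07630969152354), np.float64(72.10777457808183), [(np.int64(209), np.int64(211)), (np.int64(207), np.int64(212)), (np.int64(206), np.int64(213)), (np.int64(207), np.int64(213)), (np.int64(207), np.int64(213)), (np.int64(207), np.int64(213))])
[485.19276013 186.58592845  53.124674  ] [ 9.7686862   0.68540431 -4.83035001]
tcp disp 36.214793276385436
```

View pics/e.png

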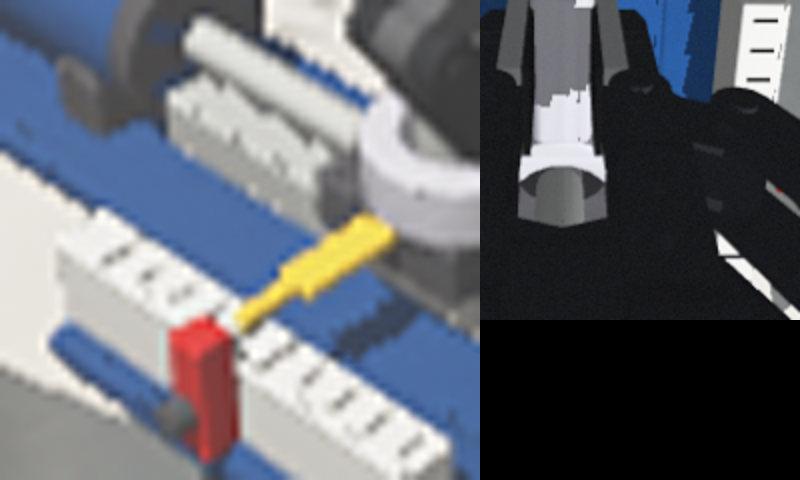

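The pointer tip at (238,322) lines up with the marker's top at (205,332) to within about 1 mm, with 29.1 of 30.2 mm drawn. I'll add the last millimetre.

{"op": "inch_along", "data": {
  "increments": [
    {"d": [1.1,0,0.3]},
    {},
    {},
    {},
    {}
  ]
}}

```text
time_s: 13.58
tcp_pos: [484.4, 186.5, 53.0]
eef_rot: [-0.068, 0.998, 0.0, 0.003]
wrist_force: [10.3, 1.4, -4.2]
opening: 13.8
gripper_force: 88.3
```

```bash
python3 d.py | tail -3
```

```text
now (np.float64(-31.78264984538348), np.float64(63.00400759503131), np.float64(-31.536942436414208), np.float64(38.21228706391105), 91) ((206, 290, 9, 17), np.float64(-32.07630969152354), np.float64(72.10777457808183), [(np.int64(209), np.int64(211)), (np.int64(207), np.int64(212)), (np.int64(206), np.int64(213)), (np.int64(207), np.int64(213)), (np.int64(207), np.int64(213)), (np.int64(207), np.int64(213))])
[484.46514457 186.51677666  52.97612626] [ 9.56417296  1.65794872 -2.88596995]
tcp disp 36.945061792604236
```

```bash
python3 -c "
from bench import bot, eyes
print(bot.finish_job())"
```

```text
the job is handed in; nothing more can be done
None
```

I handed the job in with the link's eye seated over the pin and the slide drawn about 30 mm, putting the pointer level with the red marker to within about 1 mm; the link was level and gripped, and the relay and bearing were not disturbed.

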